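Put the torch and its spare D cells away in the battery caddy

ROBOT

A 6-joint arm with a two-finger parallel gripper is mounted at the origin on the work surface. World frame = base frame: x ahead of the robot, y to its left, z up, the work surface at z = 0. Lengths are in m, angles in rad, forces in N, time in s.
With the tool pointing down it reaches from about 0.375 to 0.9 m from the base axis. Payload 3.1 kg.
Tool frame: the origin (TCP) lies midway between the tips of the shut fingers; the grasp point (between the pads) lies 19 mm behind it (pinch_z is the distance from the TCP to the grasp point, in m); z points along the fingers, y is the line along which they close (so a half turn about z gives the same grasp; the last joint's range is limited). The gripper opens to 85 mm and grips with 20 to 120 N. Pads are 22 mm wide; open, the fingers measure 114 mm over their backs; the gripper's body (76 mm by 85 mm) begins 54 mm behind the grasp point. The pads swing forward as they close: fully open they stand 13 mm farther back than shut.
Start: joints at [-1.379, 0.527, 1.433, -0, 1.181, -0.178], TCP at [0.226, -0.583, 0.202] pointing down, gripper open.
Joint ranges: [-3.08, 3.08], [-0.75, 2.2], [0.22, 2.44], [-1.43, 4.57], [0, 2.65], [-2.85, 2.85]. Speed limits (rad/s): [2.79, 2.79, 3.14, 3.14, 3.14, 3.14].

INTERFACE

Orientations are given as a unit quaternion [x, y, z, w].
In Python, from station import sense, snapshot, camera_params, sign_off, pinch_z gives the robot as it stands. The module is installed in compiled form; this text tells all that it offers.
- The arm moves only by the shell command python3 -m handwheel 'ROWS' [FORCE]. ROWS is JSON, a list that holds one entry, the list of rows, each a list of 7 numbers: the turn, a rotation vector about the tool's x, y, z in degrees, then the shift along the tool's x, y, z in m, then the opening, from 0 (shut) to 1 (fully open). A call has 1 to 20 rows; each row shifts and turns the commanded pose from where the row before left it, along the tool's axes as they then stand; what a row does not reach is not made up. A row lasts 1/8 s, in which the tool goes at most 62.5 mm and 10.7 degrees, less where a joint would pass 70% of its speed; a pose out of reach is approached as far as the arm can. A call with a gripper value outside its range is refused whole. The fingers move at their own pace and stop on an object; FORCE is the grip in N (left out, the last holds). Time passes only in rows, so rows that do not move let the fingers close. It gives the time, the measured TCP pose, the force, the opening and the grip force at its end, in the units of the state.
- sense(): the state, without advancing time (a new reading comes with each control period).
- snapshot(name): name is "scene" or "side" or "wrist"; returns the picture (384x512x3 uint8, red, green, blue); there is no depth.
- camera_params(name): a dict with "fx", "fy", "cx", "cy" (pixels), "world_to_cam" (4x4, takes a point from world to camera coordinates); the wrist camera has in their place "mount" (4x4, takes a point from camera to tool coordinates, whose origin is the TCP and whose axes are the flange's). Camera axes: x right, y down, z forward; pixel columns grow to the right and rows downward; lengths in m; the calibration is good to about 2 mm. The wrist camera is an equidistant fisheye: a pixel r from the principal point sees the ray r / f radians off the axis. A picture is of the moment at which its call begins: read the wrist's pose just before it. camera_params takes no time and is no camera call.
- sign_off(): hands the job in; it is judged then, once.
The state is a dict: "t": time; "q": joint angles; "qd": joint speeds; "tau": joint torques, N m; "tcp_pos": TCP position; "tool_rot": TCP orientation; "force": force on the tool from outside, world axes, zero at the start; "ft_torque": the same for the moment, N m; "finger_gap": opening from 0.0 (shut) to 1.0 (fully open); "gripper_force": force on a finger pad.
Only numpy, scipy, OpenCV 4.12 (cv2) and the standard library are available. Lean on these libraries where they do the work, as an engineer would, in place of code of your own. Each camera call takes 0.05 s, during which the arm holds its last target. There are 200 camera calls.

TASK

Put both D batteries into the caddy's open drawer and push the drawer fully shut. Lay the blue torch in the groove on top of the caddy, barrel resting level in both saddles, tail just inside the tail stop and head hanging past the open end, and let it settle there before you let go of it. Leave everything else where it stands.

Things in the scene. Friction and masses are not known exactly. Their poses are not given: they have to be found in the camera images.
- caddy: Fixed cream plastic battery caddy on the black ribbed rubber mat (mat top 3 mm above the work surface). Shell 115 deep (x -55 to +60), 170 wide (y), 84 mm high. Origin: middle of the width, on its underside; +x points from the drawer front to the back, +y to the groove's open end. On its flat top runs the torch groove, along y at x = 0; a drawer slides out of its front to -x.
- groove (a point): Point fixed on the caddy at (0, 16, 116) mm, where torch_mid should rest with the head to +y; caddy axes. The groove: two brown 90 degree V saddles (14 mm thick, 42 mm wide) centred at caddy y = -50 and +50, 86 mm free between them, V bottom at z = 92, arm tips at z = 113; a brown tail stop plate 36 mm wide, 38 mm high (above the caddy's top), inner face at y = -79. The +y end is open.
- drawer (a joint): How far the caddy's drawer is out (m): 0 fully shut (stop), most 0.092; starts 0.075 to 0.090 out. Slides with about 1.5 N of friction and stays where left. Its flat front plate (8 mm thick, 166 mm wide, 5 to 78 mm above the caddy's underside, flush pull, no knob) has its outer face at caddy x = -63 mm minus the opening.
- drawer_in (a point): Centre of the drawer's inner floor, moves with it; caddy axes; at (-7, 0, 9) mm in the caddy's frame when shut. Inside 96 mm in x, 150 mm in y; side and back walls 30 mm above the floor, front plate 69 mm. Only the part before the shell (caddy x below -55 mm) is open from above; cells standing or lying pass under the shell's top (67 mm free).
- torch_mid (a point): Blue torch lying on the cork mat, 180 mm long, 0.26 kg: round barrel 34 mm across, six-sided head 44 mm across flats with a pale lens. This point is on the barrel's axis near the centre of mass, 85 mm from the tail, 95 mm from the lens, 50 mm from where the head flares; x points to the lens. As it lies its axis is 20 mm above the cork here, head raised 2 degrees.
- torch_head (a point): Centre of the torch's lens face, 95 mm from torch_mid.
- torch_tail (a point): Centre of the torch's tail end face, 85 mm from torch_mid.
- cell_a_mid (a point): Large D battery standing upright on the cork mat, black with a copper-coloured band at the top, 33 mm diameter, 60 mm high, 0.14 kg. This point is its centre.
- cell_b_mid (a point): Second D battery, the same as the first. This point is its centre.
- cork_mat: Fixed cork place mat 340 x 330 x 4 mm on the rubber mat; its top, on which torch, cells, shaker, toothpick tin, jar and dish stand, is 7 mm above the work surface. Origin: centre of its underside. It and the caddy change sides.
- salt_shaker: Glass salt shaker with steel cap, 41 mm diameter, 78 mm high, standing in the row of the cells. Loose bystander, leave it alone. Origin: centre of its underside.
- toothpick_tin: Red round tin, 39 mm diameter, 74 mm high, standing in the row of the cells. Loose bystander, leave it alone. Origin: centre of its underside.
- jar: Glass jar with yellow lid, 66 mm diameter, 150 mm high, at the far edge of the cork. Loose bystander, leave it alone. Origin: centre of its underside.
- dish: Blue ceramic dish, 90 mm diameter, 35 mm high, at the far edge of the cork. Loose bystander, leave it alone. Origin: centre of its underside.
- bottle_opener: Flat steel bottle opener, 125 x 34 x 5 mm, lying beside the open drawer. Loose bystander, leave it alone. Origin: centre of its underside.
- tea_tin: Green tea tin 60 x 110 x 85 mm standing close behind the caddy. Loose bystander, leave it alone. Origin: centre of its underside.
There are look-alikes about, which are no part of the job. What is shaped like the part that bears cell_b_mid but purple is not meant.

How it is judged:
On the way:
1. the torch rests on the caddy's groove while the fingers still hold it (x of torch_mid in the frame of caddy between -0.006 and 0.006 m and y of torch_mid in the frame of caddy between 0.001 and 0.029 m and z of torch_mid in the frame of caddy between 0.11104 and 0.12104 m and contact force between torch and caddy above 0.3 N and contact force between the fingers and torch above 0.5 N), for 0.1 s.
At the end, for the whole second after the job is handed in: Both cells inside the drawer, drawer shut to within 5 mm; torch released at rest in the groove: within 6 mm of its line, both ends within 7 mm and middle within 5 mm of seated height, head at the open end, tail 0 to 22 mm from the tail stop (x of torch_mid in the frame of caddy between -0.006 and 0.006 m and y of torch_mid in the frame of caddy between 0.001 and 0.029 m and z of torch_mid in the frame of caddy between 0.11104 and 0.12104 m and z of torch_head in the frame of caddy between 0.10904 and 0.12304 m and z of torch_tail in the frame of caddy between 0.10904 and 0.12304 m and x of torch_head in the frame of caddy between -0.012 and 0.012 m and y of torch_head in the frame of caddy between 0.09 and 0.13 m and x of cell_a_mid in the frame of drawer_in between -0.05 and 0.05 m and y of cell_a_mid in the frame of drawer_in between -0.077 and 0.077 m and z of cell_a_mid in the frame of drawer_in between 0.008 and 0.042 m and x of cell_b_mid in the frame of drawer_in between -0.05 and 0.05 m and y of cell_b_mid in the frame of drawer_in between -0.077 and 0.077 m and z of cell_b_mid in the frame of drawer_in between 0.008 and 0.042 m and value of joint drawer below 0.005 m and linear speed of each of torch, cell_a, cell_b below 0.02 m/s); the robot touches nothing.
It fails at once if a bystander (shaker, toothpick tin, jar, dish, opener or tea tin) is shifted more than 30 mm or tipped over (distance of any of salt_shaker, toothpick_tin, jar, dish, bottle_opener, tea_tin from where it was at the start of the episode above 0.03 m or angle between any of salt_shaker, toothpick_tin, jar, dish, bottle_opener, tea_tin's own z axis and vertical above 0.5 rad).
It also fails if it takes over 72 s, if anything falls off the work surface, if the arm or the gripper's body presses on something with over 40 N, if the wrist force passes 120 N, or if a joint passes its speed limit or range.

## Working session

There is one attempt and no reset: what is moved stays moved. The work goes in short steps, Python scripts to look and compute and a shell command to move; the robot and the scene stay as the last step left them, time stands still between calls to the robot, and variables do not carry over. Pictures are saved under pics/ and viewed, at most 10 in all, crops included, and the job is handed in when it is done.

```bash
mkdir -p pics; python3 - <<'E'
from station import *
import cv2,numpy as np
s=sense();print(s)
for n in("scene","side"):
    p=camera_params(n);print(n,p)
    im=snapshot(n);cv2.imwrite(f"pics/{n}0.png",cv2.resize(im[:,:,::-1],(800,600),interpolation=cv2.INTER_CUBIC))
print(camera_params("wrist"),pinch_z)
E
```

```text
{'t': 0.0, 'q': array([-1.37952503e+00,  5.28476014e-01,  1.43391928e+00,  1.27310969e-05,
        1.18139340e+00, -1.78493225e-01]), 'qd': array([ 0.00038438,  0.00013462, -0.00039392,  0.00164152, -0.00096771,
        0.0011785 ]), 'tau': array([-6.42633095e-04, -4.42354882e+01, -1.78024006e+01, -3.14472090e-04,
        8.40545457e-03,  2.95379870e-06]), 'tcp_pos': array([ 0.2257555 , -0.58195933,  0.20092224]), 'tool_rot': array([ 9.82957754e-01,  1.83828310e-01, -1.12901537e-06, -1.09803410e-03]), 'force': array([-0.4465843 , -1.03822067, -0.18943669]), 'ft_torque': array([ 0.01123696, -0.01326325,  0.05768248]), 'gripper_force': 0.0, 'finger_gap': 1.0054509932392564}
scene {'fx': 352.6724528436223, 'fy': 352.6724528436223, 'cx': 248.17086761126004, 'cy': 191.0865733305232, 'world_to_cam': array([[ 0.07124484,  0.99744689,  0.00488628, -0.05982391],
       [ 0.81970888, -0.05575691, -0.5700601 , -0.3383476 ],
       [-0.56833223,  0.04461917, -0.82158846,  1.47271805],
       [ 0.        ,  0.        ,  0.        ,  1.        ]])}
side {'fx': 353.11473829568706, 'fy': 353.11473829568706, 'cx': 264.5005675707826, 'cy': 196.01683025243537, 'world_to_cam': array([[-0.98831859, -0.15209338,  0.00969415,  0.47332738],
       [-0.09806044,  0.58593577, -0.80440253,  0.14290246],
       [ 0.11666415, -0.79595658, -0.59400555,  0.86532094],
       [ 0.        ,  0.        ,  0.        ,  1.        ]])}
{'fx': 297.3186396354542, 'fy': 297.3186396354542, 'cx': 257.3008410520231, 'cy': 194.67844493762695, 'mount': array([[ 7.58291085e-04, -9.53933604e-01, -3.00016839e-01,
         7.75957352e-02],
       [ 9.99999495e-01,  5.25353785e-04,  8.57078798e-04,
         2.26127772e-04],
       [-6.59981285e-04, -3.00017338e-01,  9.53933520e-01,
        -1.72745527e-01],
       [ 0.00000000e+00,  0.00000000e+00,  0.00000000e+00,
         1.00000000e+00]])} 0.0187
```

View pics/scene0.png

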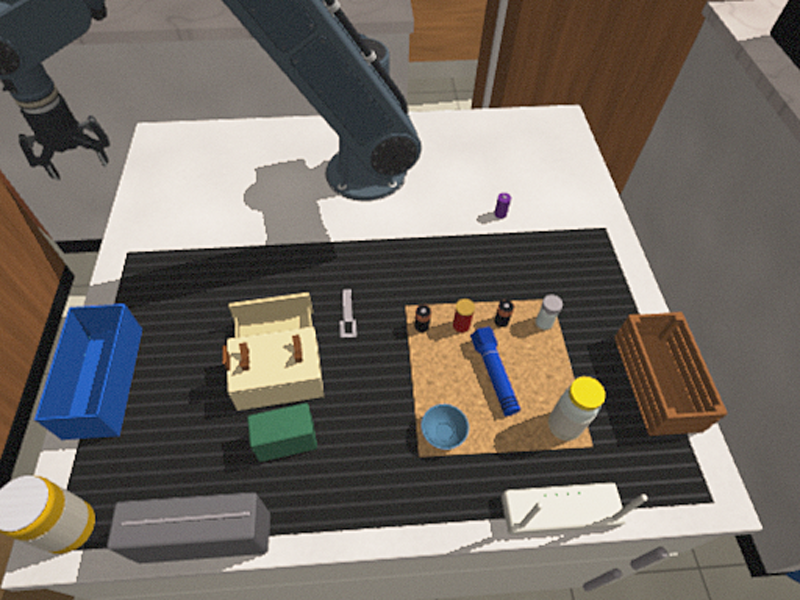

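View pics/side0.png

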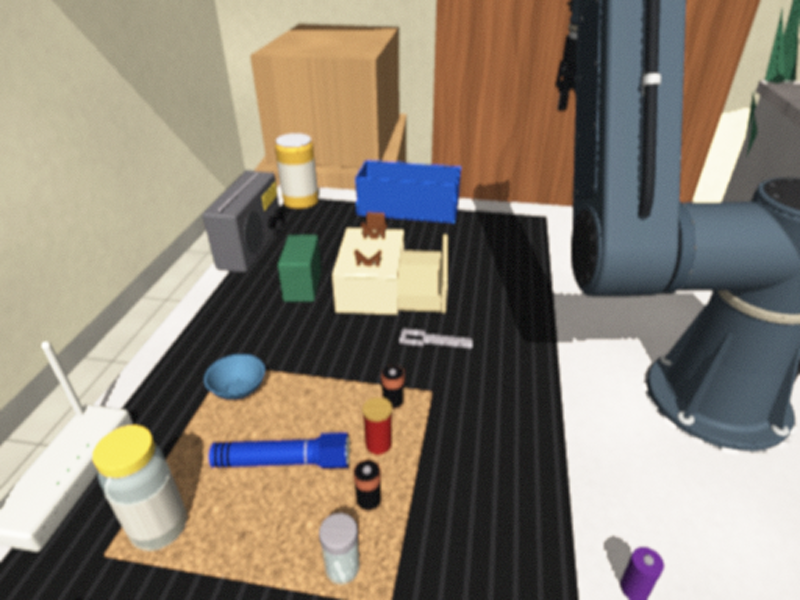

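Scene picture (800x600): black and copper cells at (423,318) and (504,313), torch from head (484,338) to tail (511,410), and caddy at (275,350) with its drawer toward the robot. Things that could be mistaken for a cell: the purple one at (503,205), red tin (464,316) and shaker (549,312). I choose the two black and copper ones. Next, close crops.

```bash
python3 - <<'E'
import cv2
a=cv2.imread("pics/scene0.png")
from station import *
im=snapshot("scene")[:,:,::-1]
c=im[180:280,255:375]; d=im[180:270,135:225]
cv2.imwrite("pics/c1.png",cv2.resize(c,None,fx=6,fy=6,interpolation=cv2.INTER_CUBIC))
cv2.imwrite("pics/c2.png",cv2.resize(d,None,fx=6.5,fy=6.5,interpolation=cv2.INTER_CUBIC))
E
```

```text
(no output)
```

View pics/c1.png

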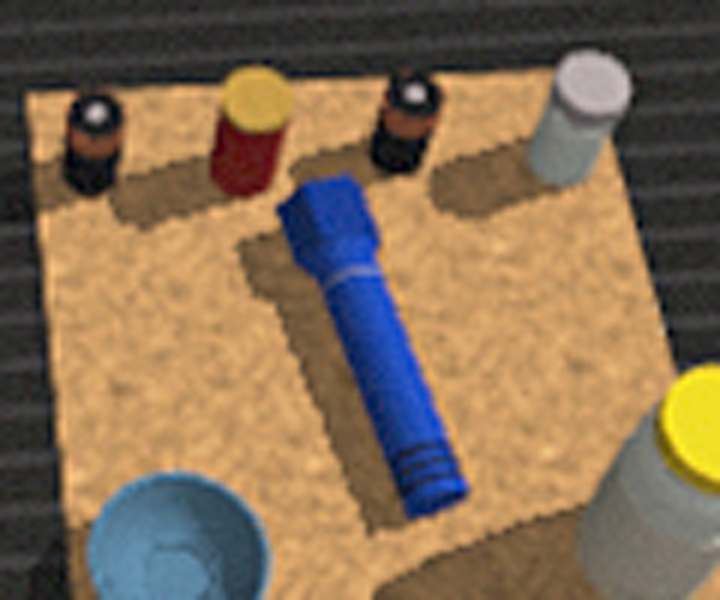

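View pics/c2.png

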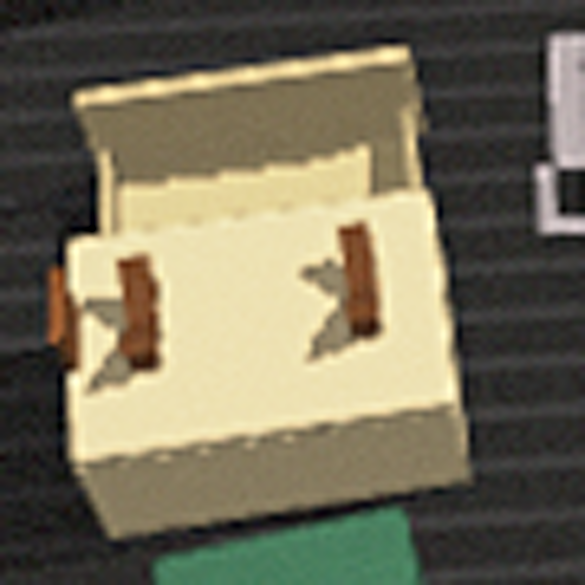

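The crops show:
- **Cells:** black with copper bands, tops at (97,108) and (414,90).
- **Torch:** flare at about (355,272), tail face at about (440,497).
- **Caddy:** top corners at (72,240), (432,192), (458,403) and (75,462). The tail stop is on the left, which is world -y.

```bash
cat >h.py <<'E'
import numpy as np
from station import *
from scipy.optimize import least_squares
from scipy.spatial.transform import Rotation as R
def ray(name,px):
    p=camera_params(name);T=np.linalg.inv(p["world_to_cam"])
    d=T[:3,:3]@[(px[0]-p["cx"])/p["fx"],(px[1]-p["cy"])/p["fy"],1];return T[:3,3],d
def onz(name,px,z):
    o,d=ray(name,px);return o+d*(z-o[2])/d[2]
def crop(p,s,off): return (np.array(p)+.5)/s-.5+off
def wray(px,st):
    p=camera_params("wrist");v=np.array([(px[0]-p["cx"])/p["fx"],(px[1]-p["cy"])/p["fy"]]);r=np.hypot(*v)
    d=np.r_[v/r*np.sin(r),np.cos(r)] if r>0 else np.array([0,0,1.])
    Rt=R.from_quat(st["tool_rot"]).as_matrix();M=p["mount"]
    return st["tcp_pos"]+Rt@M[:3,3],Rt@M[:3,:3]@d
def wonz(px,st,z):
    o,d=wray(px,st);return o+d*(z-o[2])/d[2]
def fit(name,pts,loc):
    P=[onz(name,p,z) for p,z in pts]; L=np.array(loc)
    f=lambda v:(np.c_[np.cos(v[2])*L[:,0]-np.sin(v[2])*L[:,1]+v[0],np.sin(v[2])*L[:,0]+np.cos(v[2])*L[:,1]+v[1]]-np.array(P)[:,:2]).ravel()
    r=least_squares(f,[P[0][0],P[0][1],0]);return r.x,r.fun
E
python3 - <<'E'
from h import *
np.set_printoptions(precision=4,suppress=True)
A=lambda p:crop(p,6,[255,180]);B=lambda p:crop(p,6.5,[135,180])
for n,p in(("a",(97,108)),("b",(414,90)),("tin",(257,100)),("shaker",(592,90))):print(n,onz("scene",A(p),{"tin":.081,"shaker":.085}.get(n,.067)))
t=onz("scene",A((440,497)),.026);f=onz("scene",A((355,272)),.03);print("torch",t,f,np.linalg.norm(t-f),np.degrees(np.arctan2(*(f-t)[1::-1])))
v,e=fit("scene",[(B(p),.087) for p in((72,240),(432,192),(458,403),(75,462))],[(-.055,-.085),(-.055,.085),(.06,.085),(.06,-.085)])
print("caddy",v,np.degrees(v[2]),e)
c,s=np.cos(v[2]),np.sin(v[2]);Rm=np.array([[c,-s],[s,c]])
for p in((75,97),(408,50)):print("plate",Rm.T@(onz("scene",B(p),.081)[:2]-v[:2]))
print("side a,b",onz("side",np.array([393,374])/1.5625,.067),onz("side",np.array([369,469])/1.5625,.067))
print("opener",onz("scene",np.array([347,290])/1.5625,.005),onz("scene",np.array([348,335])/1.5625,.005))
E
```

```text
a [0.4917 0.0979 0.067 ]
b [0.4917 0.2711 0.067 ]
tin [0.5016 0.1818 0.081 ]
shaker [0.5101 0.3604 0.085 ]
torch [0.7092 0.2494 0.026 ] [0.5812 0.2286 0.03  ] 0.12976707648884367 -170.79005545581285
caddy [ 0.5947 -0.2034  0.0988] 5.6617836698368045 [ 0.0004  0.     -0.0013  0.0007  0.0007 -0.0001  0.0002 -0.0006]
plate [-0.1418 -0.0844]
plate [-0.143   0.0799]
side a,b [0.4942 0.0993 0.067 ] [0.4928 0.2678 0.067 ]
opener [ 0.3885 -0.0601  0.005 ] [ 0.507  -0.0615  0.005 ]
```

```bash
cat >>h.py <<'E'
np.set_printoptions(precision=4,suppress=True)
def go(x,y,z,psi):
    s=sense();Q=R.from_quat(s["tool_rot"]).as_matrix()
    now=np.degrees(np.arctan2(Q[1,0],Q[0,0]))
    print("tcp",s["tcp_pos"],"psi",now,"gap",s["finger_gap"],"F",s["force"],"t",s["t"],"q6",s["q"][5])
    # ideal downward target
    a=np.radians(psi);T=np.array([[np.cos(a),np.sin(a),0],[np.sin(a),-np.cos(a),0],[0,0,-1]])
    d=np.array([x,y,z])-s["tcp_pos"]
    print("rotvec(deg)",np.degrees(R.from_matrix(Q.T@T).as_rotvec()),"shift now-axes",Q.T@d,"shift after-turn",T.T@d)
E
python3 -m handwheel '[[[0,0,0,0.0332,-0.0382,-0.005,0.7],[0,0,0,0.0332,-0.0382,-0.005,0.7],[0,0,0,0.0332,-0.0382,-0.005,0.7],[0,0,0,0.0332,-0.0382,-0.005,0.7],[0,0,0,0.0332,-0.0382,-0.005,0.7],[0,0,0,0.0332,-0.0382,-0.005,0.7],[0,0,0,0.0332,-0.0382,-0.005,0.7],[0,0,0,0.0332,-0.0382,-0.005,0.7],[0,0,0,0.0332,-0.0382,-0.005,0.7],[0,0,0,0.0332,-0.0382,-0.005,0.7],[0,0,0,0.0332,-0.0382,0,0.7],[0,0,0,0.0332,-0.0382,0,0.7],[0,0,0,0.0332,-0.0382,0,0.7],[0,0,0,0.0332,-0.0382,0,0.7],[0,0,0,0.0332,-0.0382,0,0.7],[0,0,0,0.0332,-0.0382,0,0.7]]]'
python3 -m handwheel '[[[0,0,-9,0,0,0,0.7],[0,0,-9,0,0,0,0.7],[0,0,-9,0,0,0,0.7],[0,0,-9,0,0,0,0.7],[0,0,-9,0,0,0,0.7],[0,0,-9,0,0,0,0.7],[0,0,-9,0,0,0,0.7],[0,0,-9,0,0,0,0.7],[0,0,-9,0,0,0,0.7],[0,0,-9,0,0,0,0.7],[0,0,-9,0,0,0,0.7],[0,0,-9,0,0,0,0.7],[0,0,-9,0,0,0,0.7],[0,0,-9,0,0,0,0.7],[0,0,-9,0,0,0,0.7],[0,0,-9,0,0,0,0.7],[0,0,-9,0,0,0,0.7],[0,0,-5.8,0,0,0,0.7],[0,0,0,0,0,0,0.7]]]'
python3 - <<'E'
from h import *
go(.492,.0985,.15,180)
import cv2
s=sense();im=snapshot("wrist");np.save("w1.npy",np.r_[s["tcp_pos"],s["tool_rot"]])
cv2.imwrite("pics/w1.png",cv2.resize(im[:,:,::-1],(800,600),interpolation=cv2.INTER_CUBIC))
E
```

```text
t: 2.15
tcp_pos: [0.5005, 0.1808, 0.2517]
tool_rot: [0.983, 0.184, -0.0, 0.0]
force: [0.3, -0.9, 0.4]
finger_gap: 0.699
gripper_force: 0.0
t: 4.53
tcp_pos: [0.5, 0.1791, 0.2517]
tool_rot: [0.001, 1.0, -0.0, -0.0]
force: [0.2, -0.6, -0.4]
finger_gap: 0.698
gripper_force: 0.0
tcp [0.5    0.1791 0.2517] psi 179.91898595664276 gap 0.6983500469162899 F [ 0.1558 -0.6377 -0.4245] t 4.525 q6 -1.435961342144959
rotvec(deg) [-0.0067 -0.0378 -0.081 ] shift now-axes [ 0.0079 -0.0806  0.1017] shift after-turn [ 0.008  -0.0806  0.1017]
```

View pics/w1.png

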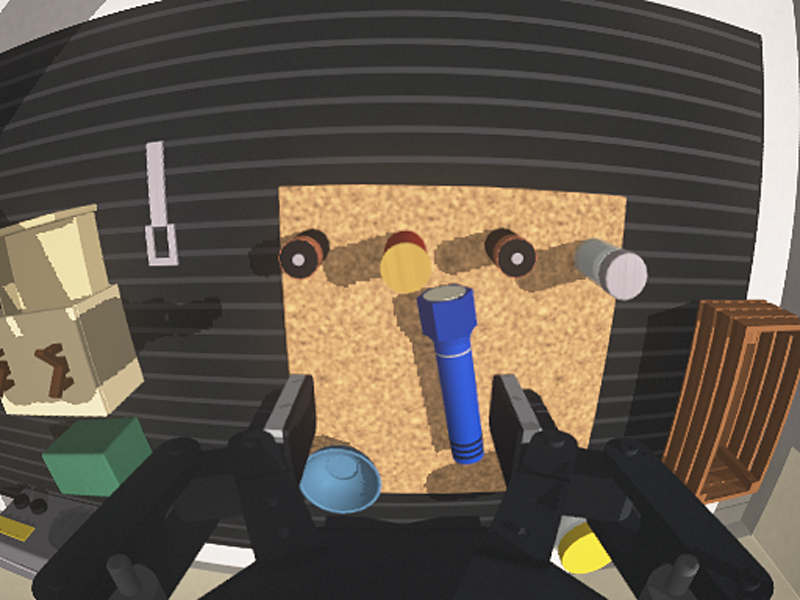

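The wrist picture shows cell tops at (299,260) and (517,258), torch ring at (453,352) and tail at about (467,455).

```bash
python3 - <<'E'
from h import *
w=np.load("w1.npy");s=dict(tcp_pos=w[:3],tool_rot=w[3:])
N=lambda p:(np.array(p)+.5)/1.5625-.5
for n,p,z in(("a",(299,260),.067),("b",(517,258),.067),("lens",(446,293),.03),("ring",(453,352),.032),("tail",(467,457),.03),("tin",(406,267),.081),("shk",(627,274),.085)):print(n,wonz(N(p),s,z))
r=wonz(N((453,352)),s,.032);t=wonz(N((467,457)),s,.03);print(np.degrees(np.arctan2(*(r-t)[1::-1])),np.linalg.norm(r-t))
go(.492,.099,.1,180)
E
```

```text
a [0.4994 0.0965 0.067 ]
b [0.4977 0.2708 0.067 ]
lens [0.5377 0.2177 0.03  ]
ring [0.5936 0.2257 0.032 ]
tail [0.715  0.2463 0.03  ]
tin [0.5025 0.1818 0.081 ]
shk [0.5051 0.3621 0.085 ]
-170.36568873632072 0.12308363091508803
tcp [0.5001 0.1791 0.2517] psi 179.88645160441152 gap 0.6971807765839361 F [ 0.2331  0.5028 -0.598 ] t 4.575 q6 -1.4353867236381481
rotvec(deg) [-0.0029 -0.0317 -0.1135] shift now-axes [ 0.0078 -0.0801  0.1517] shift after-turn [ 0.0081 -0.0801  0.1517]
```

```bash
python3 -m handwheel '[[[0,0,0,0.0025,-0.041,0,0.7],[0,0,0,0.0025,-0.041,0,0.7],[0,0,0,0,0,0.045,0.7],[0,0,0,0,0,0.045,0.7],[0,0,0,0,0,0.045,0.7],[0,0,0,0,0,0.04,0.7],[0,0,0,0,0,0.03,0.7],[0,0,0,0,0,0.0187,0.7],[0,0,0,0,0,0,0.2],[0,0,0,0,0,0,0.2],[0,0,0,0,0,0,0.2],[0,0,0,0,0,0,0.2],[0,0,0,0,0,0,0.2]]]' 40
python3 - <<'E'
from h import *
import cv2
go(.492,.099,.1,180)
im=snapshot("wrist");cv2.imwrite("pics/w2.png",im[:,:,::-1])
E
```

```text
t: 6.2
tcp_pos: [0.4955, 0.0972, 0.0286]
tool_rot: [0.0, 1.0, -0.0, 0.0]
force: [-0.0, 0.1, -0.9]
finger_gap: 0.361
gripper_force: 39.6
tcp [0.4955 0.0972 0.0286] psi 179.98294058458927 gap 0.3605518658404415 F [-0.0393  0.0798 -0.9026] t 6.2 q6 -1.5984868682834799
rotvec(deg) [-0.0003  0.0439 -0.0171] shift now-axes [ 0.0034  0.0018 -0.0714] shift after-turn [ 0.0035  0.0018 -0.0714]
```

View pics/w2.png

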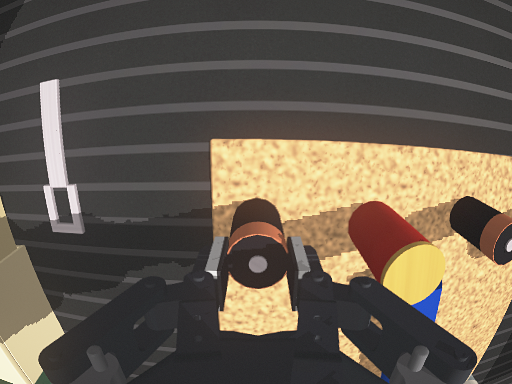

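```bash
python3 -m handwheel '[[[0,0,0,0,0,-0.03,0.2],[0,0,0,0,0,-0.045,0.2],[0,0,0,0,0,-0.045,0.2],[0,0,0,-0.001,-0.043,0,0.2],[0,0,0,-0.001,-0.043,0,0.2],[0,0,0,-0.001,-0.043,0,0.2],[0,0,0,-0.001,-0.043,0,0.2],[0,0,0,-0.001,-0.043,0,0.2],[0,0,0,-0.001,-0.043,0,0.2],[0,0,0,-0.001,-0.043,0,0.2],[0,0,0,-0.001,-0.043,0,0.2],[0,0,-5.7,0,0,0,0.2],[0,0,0,0,0,0,0.2]]]'
python3 - <<'E'
from h import *
import cv2
go(.5036,-.2466,.0355,185.7)
s=sense();np.save("w3.npy",np.r_[s["tcp_pos"],s["tool_rot"]])
im=snapshot("wrist");cv2.imwrite("pics/w3.png",cv2.resize(im[:,:,::-1],(800,600),interpolation=cv2.INTER_CUBIC))
E
```

```text
t: 7.88
tcp_pos: [0.5026, -0.247, 0.1479]
tool_rot: [-0.049, 0.999, 0.0, -0.0]
force: [0.2, 0.4, -1.3]
finger_gap: 0.36
gripper_force: 40.1
tcp [ 0.5026 -0.247   0.1479] psi -174.4397179588175 gap 0.3597947572680405 F [ 0.2116  0.3923 -1.3285] t 7.875 q6 -2.324321627124317
rotvec(deg) [ 0.0472 -0.0391 -0.1397] shift now-axes [-0.0011  0.0002  0.1124] shift after-turn [-0.001   0.0003  0.1124]
```

View pics/w3.png

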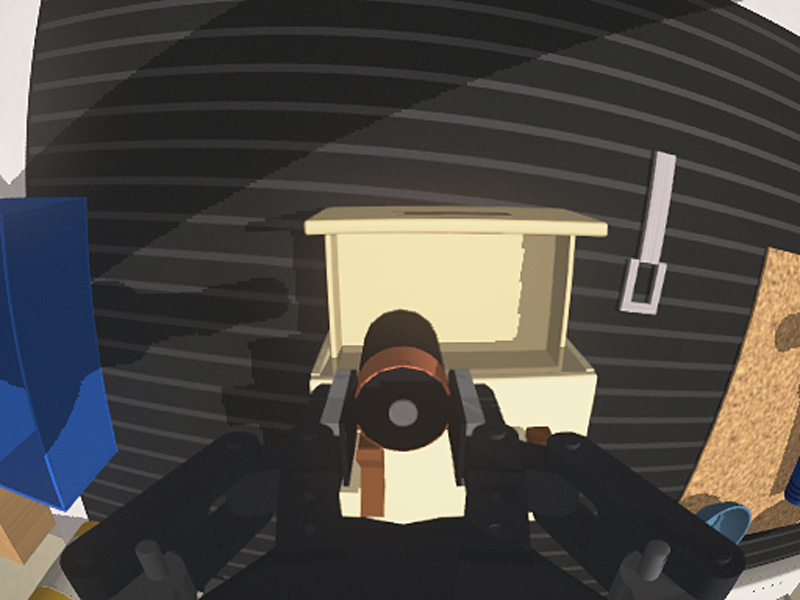

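```bash
python3 - <<'E'
from h import *
w=np.load("w3.npy");s=dict(tcp_pos=w[:3],tool_rot=w[3:])
N=lambda p:(np.array(p)+.5)/1.5625-.5
c,q=np.cos(.0988),np.sin(.0988);M=np.array([[c,-q],[q,c]])
for p,z in(((305,231),.081),((607,235),.081),((316,218),.081),((600,221),.081),((311,388),.087),((597,376),.087),((523,234),.012),((338,234),.042),((572,236),.042)):
    X=wonz(N(p),s,z);print(p,X,M.T@(X[:2]-[.5947,-.2034]))
E
```

```text
(305, 231) [ 0.4668 -0.3021  0.081 ] [-0.137  -0.0856]
(607, 235) [ 0.4509 -0.1379  0.081 ] [-0.1367  0.0794]
(316, 218) [ 0.4595 -0.2966  0.081 ] [-0.1437 -0.0794]
(600, 221) [ 0.4438 -0.1437  0.081 ] [-0.1443  0.0743]
(311, 388) [ 0.5554 -0.2945  0.087 ] [-0.0481 -0.0868]
(597, 376) [ 0.5335 -0.1273  0.087 ] [-0.0534  0.0817]
(523, 234) [ 0.4654 -0.1676  0.012 ] [-0.1251  0.0483]
(338, 234) [ 0.4735 -0.2892  0.042 ] [-0.1291 -0.0734]
(572, 236) [ 0.4588 -0.1435  0.042 ] [-0.1294  0.073 ]
```

```bash
python3 -m handwheel '[[[0,0,0,-0.001,0,0.04,0.2],[0,0,0,0,0,0.04,0.2],[0,0,0,0,0,0.02,0.2],[0,0,0,0,0,0.012,0.2],[0,0,0,0,0,0,0.2]]]'
python3 -m handwheel '[[[0,0,0,0,0,0,0.5],[0,0,0,0,0,0,0.5],[0,0,0,0,0,0,0.5],[0,0,0,0,0,-0.03,0.5],[0,0,0,0,0,-0.045,0.5],[0,0,0,0,0,-0.045,0.5],[0,0,0,0,0,-0.045,0.5],[0,0,0,0,0,0,0.6]]]'
python3 - <<'E'
from h import *
go(.495,.2705,.0286,180)
E
```

```text
t: 8.55
tcp_pos: [0.504, -0.2461, 0.0358]
tool_rot: [-0.05, 0.999, 0.0, -0.001]
force: [-0.7, 0.2, -2.0]
finger_gap: 0.359
gripper_force: 40.1
t: 9.55
tcp_pos: [0.5066, -0.2485, 0.2058]
tool_rot: [-0.05, 0.999, -0.003, 0.004]
force: [-0.4, -0.4, -0.9]
finger_gap: 0.598
gripper_force: 0.0
tcp [ 0.5066 -0.2485  0.2058] psi -174.30820358687376 gap 0.5976568392269181 F [-0.3653 -0.4237 -0.949 ] t 9.55 q6 -2.324176992764903
rotvec(deg) [-0.3732  0.4405  5.6903] shift now-axes [-0.0386  0.5188  0.1739] shift after-turn [0.0116 0.519  0.1772]
```

```bash
python3 -m handwheel '[[[0,0,5.7,0,0,0,0.7],[0,0,0,0.0009,0.047,0,0.7],[0,0,0,0.0009,0.047,0,0.7],[0,0,0,0.0009,0.047,0,0.7],[0,0,0,0.0009,0.047,0,0.7],[0,0,0,0.0009,0.047,0,0.7],[0,0,0,0.0009,0.047,0,0.7],[0,0,0,0.0009,0.047,0,0.7],[0,0,0,0.0009,0.047,0,0.7],[0,0,0,0.0009,0.047,0,0.7],[0,0,0,0.0009,0.047,0,0.7],[0,0,0,0.0009,0.047,0,0.7],[0,0,0,0,0,0.04,0.7],[0,0,0,0,0,0,0.7],[0,0,0,0,0,0,0.7]]]'
python3 - <<'E'
from h import *
import cv2
go(.495,.2705,.0286,180)
im=snapshot("scene");c=im[160:280,130:300]
s=sense();np.save("w4.npy",np.r_[s["tcp_pos"],s["tool_rot"]]);w=snapshot("wrist")
cv2.imwrite("pics/m4.png",np.vstack([cv2.resize(c,(425,300),interpolation=2),cv2.resize(w[100:220,150:320],(425,300),interpolation=2)])[:,:,::-1])
E
```

```text
t: 11.42
tcp_pos: [0.4945, 0.2698, 0.1614]
tool_rot: [0.0, 1.0, -0.0, -0.0]
force: [-0.3, -0.9, 0.2]
finger_gap: 0.7
gripper_force: 0.0
tcp [0.4945 0.2698 0.1614] psi 179.94989015168332 gap 0.6998680454802245 F [-0.3301 -0.9021  0.192 ] t 11.425 q6 -1.2686733556960716
rotvec(deg) [-0.0121 -0.0259 -0.0501] shift now-axes [-0.0006  0.0007  0.1328] shift after-turn [-0.0005  0.0007  0.1328]
```

View pics/m4.png

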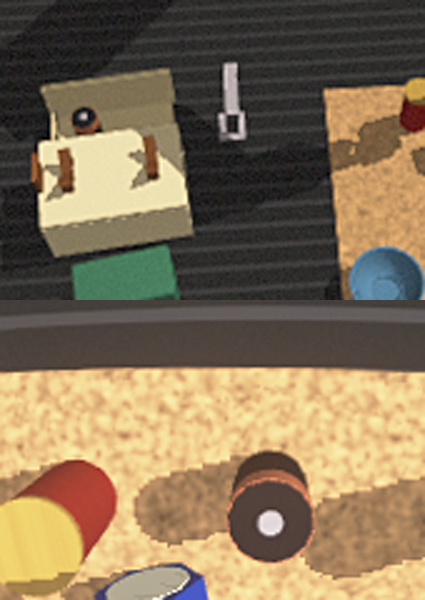

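Cell a stands in the drawer (crop pixel (86,120)). Cell b is upright below the tool, so I pick it and carry it over.

```bash
python3 -m handwheel '[[[0,0,0,0,0.0007,0.045,0.7],[0,0,0,0,0,0.045,0.7],[0,0,0,0,0,0.03,0.7],[0,0,0,0,0,0.0128,0.7],[0,0,0,0,0,0,0.2],[0,0,0,0,0,0,0.2],[0,0,0,0,0,0,0.2],[0,0,0,0,0,0,0.2],[0,0,0,0,0,0,0.2]]]' 40
python3 -m handwheel '[[[0,0,0,0,0,-0.03,0.2],[0,0,0,0,0,-0.045,0.2],[0,0,0,0,0,-0.045,0.2],[0,0,0,-0.0002,-0.045,0,0.2],[0,0,0,-0.0002,-0.045,0,0.2],[0,0,0,-0.0002,-0.045,0,0.2],[0,0,0,-0.0002,-0.045,0,0.2],[0,0,0,-0.0002,-0.045,0,0.2],[0,0,0,-0.0002,-0.045,0,0.2],[0,0,0,-0.0002,-0.045,0,0.2],[0,0,0,-0.0002,-0.045,0,0.2],[0,0,0,-0.0002,-0.045,0,0.2],[0,0,0,-0.0002,-0.045,0,0.2],[0,0,-5.7,0,0,0,0.2],[0,0,0,0,0,0,0.2]]]'
python3 - <<'E'
from h import *
go(.4968,-.1789,.0355,185.7)
E
```

```text
t: 12.65
tcp_pos: [0.4957, 0.2713, 0.0298]
tool_rot: [0.0, 1.0, 0.0, 0.002]
force: [0.7, -0.4, 6.2]
finger_gap: 0.358
gripper_force: 40.3
t: 14.52
tcp_pos: [0.4957, -0.1792, 0.1481]
tool_rot: [-0.048, 0.999, 0.0, -0.0]
force: [0.1, -0.7, -0.9]
finger_gap: 0.357
gripper_force: 40.0
tcp [ 0.4957 -0.1792  0.1481] psi -174.4457344157708 gap 0.3572454316056873 F [ 0.0869 -0.6893 -0.8546] t 14.525 q6 -2.2270791050558274
rotvec(deg) [ 0.0513 -0.0469 -0.1458] shift now-axes [-0.0012  0.0001  0.1126] shift after-turn [-0.0011  0.0002  0.1126]
```

```bash
python3 -m handwheel '[[[0,0,0,-0.001,0,0.04,0.2],[0,0,0,0,0,0.04,0.2],[0,0,0,0,0,0.02,0.2],[0,0,0,0,0,0.012,0.2],[0,0,0,0,0,0,0.2],[0,0,0,0,0,0,0.5],[0,0,0,0,0,0,0.5],[0,0,0,0,0,0,0.5],[0,0,0,0,0,-0.03,0.5],[0,0,0,0,0,-0.045,0.5],[0,0,0,0,0,-0.045,0.5],[0,0,0,0,0,-0.02,0.5],[0,0,0,0.036,-0.012,0,0],[0,0,0,0.036,-0.012,0,0],[0,0,0,0.036,-0.011,0,0],[0,0,0,0,0,0,0],[0,0,0,0,0,0,0]]]'
python3 - <<'E'
from h import *
go(.3957,-.223,.045,185.7)
import cv2
im=snapshot("scene");c=im[160:280,130:300]
cv2.imwrite("pics/m5.png",cv2.resize(c,(680,480),interpolation=2)[:,:,::-1])
E
```

```text
t: 16.65
tcp_pos: [0.3939, -0.2248, 0.1768]
tool_rot: [-0.049, 0.999, -0.0, 0.001]
force: [0.3, -0.3, -0.2]
finger_gap: -0.001
gripper_force: 0.0
tcp [ 0.3939 -0.2248  0.1768] psi -174.35207571167123 gap -0.0013416345550151165 F [ 0.3141 -0.2924 -0.227 ] t 16.65 q6 -2.4357656791453293
rotvec(deg) [-0.0478  0.0673 -0.0521] shift now-axes [-0.0018  0.0017  0.1318] shift after-turn [-0.002   0.0016  0.1318]
```

View pics/m5.png

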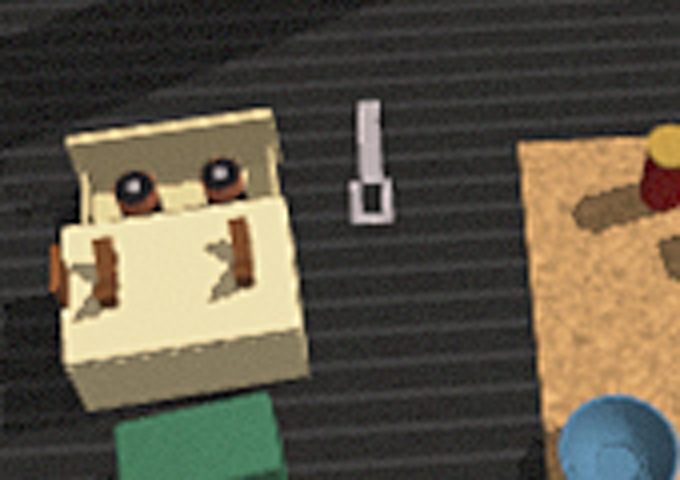

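```bash
python3 -m handwheel '[[[0,0,0,0,0.0017,0.045,0],[0,0,0,0,0,0.045,0],[0,0,0,0,0,0.032,0],[0,0,0,-0.02,0,0,0],[0,0,0,-0.012,0,0,0],[0,0,0,-0.01,0,0,0],[0,0,0,-0.008,0,0,0],[0,0,0,-0.01,0,0,0],[0,0,0,-0.01,0,0,0],[0,0,0,-0.01,0,0,0],[0,0,0,-0.01,0,0,0],[0,0,0,-0.01,0,0,0],[0,0,0,-0.008,0,0,0]]]'
python3 - <<'E'
from h import *
go(.5947-.074*.995,-.2034-.074*.0986,.055,185.7)
E
```

```text
t: 18.32
tcp_pos: [0.5013, -0.212, 0.0544]
tool_rot: [-0.05, 0.999, -0.0, 0.0]
force: [-0.8, -0.6, 0.4]
finger_gap: -0.002
gripper_force: 0.0
tcp [ 0.5013 -0.212   0.0544] psi -174.30684481024898 gap -0.00150591887818983 F [-0.7842 -0.5618  0.3812] t 18.325 q6 -2.275686735632618
rotvec(deg) [-0.0012  0.0027 -0.0068] shift now-axes [-0.0198 -0.0006 -0.0006] shift after-turn [-0.0198 -0.0006 -0.0006]
```

```bash
python3 -m handwheel '[[[0,0,0,-0.008,0,0,0],[0,0,0,-0.006,0,0,0],[0,0,0,-0.003,0,0,0],[0,0,0,0,0,0,0]]]'; python3 -m handwheel '[[[0,0,0,-0.002,0,0,0],[0,0,0,0,0,0,0]]]';python3 -m handwheel '[[[0,0,0,-0.002,0,0,0],[0,0,0,0,0,0,0]]]'
```

```text
t: 18.82
tcp_pos: [0.5176, -0.2104, 0.0544]
tool_rot: [-0.05, 0.999, 0.0, -0.0]
force: [-0.2, 0.3, -0.1]
finger_gap: -0.002
gripper_force: 0.0
t: 19.08
tcp_pos: [0.5195, -0.2103, 0.0544]
tool_rot: [-0.05, 0.999, -0.0, 0.0]
force: [0.3, 0.5, -0.5]
finger_gap: 0.003
gripper_force: 0.0
t: 19.32
tcp_pos: [0.5216, -0.2101, 0.0544]
tool_rot: [-0.05, 0.999, -0.0, 0.0]
force: [-0.7, -0.7, 0.1]
finger_gap: 0.001
gripper_force: 0.0
```

```bash
for i in 1 2 3 ; do python3 -m handwheel '[[[0,0,0,-0.002,0,0,0],[0,0,0,0,0,0,0]]]' | egrep 'tcp|force'; done
```

```text
tcp_pos: [0.5237, -0.2098, 0.0544]
force: [-0.7, -0.5, -0.5]
gripper_force: 0.0
tcp_pos: [0.5257, -0.2096, 0.0544]
force: [-0.2, -0.3, 0.1]
gripper_force: 0.0
tcp_pos: [0.5277, -0.2095, 0.0544]
force: [-0.2, 0.3, 0.6]
gripper_force: 0.0
```

```bash
for i in 1 2 3 ; do python3 -m handwheel '[[[0,0,0,-0.002,0,0,0],[0,0,0,0,0,0,0]]]' | egrep 'tcp|force'; done
python3 - <<'E'
from h import *
import cv2
w=cv2.cvtColor(snapshot("wrist"),cv2.COLOR_RGB2BGR);cv2.imwrite("pics/w6.png",w)
# cream mask coarse ascii
h=cv2.cvtColor(w,cv2.COLOR_BGR2HSV);m=((h[...,0]>15)&(h[...,0]<35)&(h[...,1]>40)&(h[...,2]>90))
for r in range(100,320,8):print(r,''.join('#' if m[r,c] else '.' for c in range(150,360,4)))
E
```

```text
tcp_pos: [0.5289, -0.2091, 0.0543]
force: [-1.9, -0.1, 1.0]
gripper_force: 0.9
tcp_pos: [0.529, -0.209, 0.0543]
force: [-6.6, -2.4, 2.4]
gripper_force: 3.3
tcp_pos: [0.529, -0.2089, 0.0542]
force: [-10.1, -4.7, 5.7]
gripper_force: 5.5
100 ...................###################...............
108 #####################################################
116 #####################################################
124 #####################################################
132 #####################################################
140 #####################################################
148 #####################################################
156 ############......#################.......###########
164 ##########..........#############...........#########
172 #######..............############..............######
180 #####................############................####
188 ####................##############...............####
196 ####...............###############...............####
204 ####...............################..............####
212 #####.............##################............#####
220 #######.........######################.......########
228 #####################################################
236 ########################......#######################
244 ########################.......######################
252 ####################..............###################
260 ####################..............###################
268 ####################...............##################
276 ###################..................####..##.#######
284 ######.........#.......................##........####
292 #....................................................
300 .....................................................
308 .....................................................
316 ..........................###........................
```

```bash
python3 - <<'E'
from h import *
import cv2
im=snapshot("scene");cv2.imwrite("pics/s6.png",im[:,:,::-1]);h=cv2.cvtColor(im,cv2.COLOR_RGB2HSV)
def ch(p):
    H,S,V=map(int,p)
    if V<70:return ' '
    if (H<14 or H>170) and S>110:return 'r'
    if 15<=H<=40 and S>25: return '#' if V>190 else '+'
    return '.'
for r in range(182,250,2):print(r,''.join(ch(h[r,c]) for c in range(138,214)))
w=cv2.imread("pics/w6.png");hh=cv2.cvtColor(w,cv2.COLOR_BGR2HSV)
for c in((190,190),(310,190),(250,120),(250,190),(250,260),(190,210)):print(c,hh[c[1],c[0]])
E
```

```text
182                ++++++++..++++++...                                          
184                     +++.+.......                                            
186                      .....                                                  
188                                            .....    +#######+               
190                                              .......+++++++++               
192                                                    .+++++++++               
194         ++                                    ..     +++++++++              
196         ++.                                         ++++++++++              
198                                                  .+++++++++#+++             
200                       +           +               .+++++++++#++           . 
202           ++++        +                      ....   +#++++++#               
204            +##++++                      ++   ....  r##++++++#+              
206             +#+++++++   ...       . .  +###r     rrrr+++++++#+              
208             +#++####+    .   rr  .. ..  +##
[... 1094 characters left out ...]
     r####++++r  r+#############################################+        
238        +###++++++##################################################+        
240        +###########################################################+        
242        +########################################################++++        
244        +###########################################++++++++++++++++++       
246        +###############################++++++++++++++++++++++++++++++       
248        +##################+++++++++++++++++++++++++++++++++++++++++++       
(190, 190) [ 6 36 71]
(310, 190) [12 40 63]
(250, 120) [ 20  78 169]
(250, 190) [ 19  82 165]
(250, 260) [ 15  10 102]
(190, 210) [ 9 43 60]
```

```bash
python3 - <<'E'
from station import *
import cv2,numpy as np
w=cv2.imread("pics/w6.png");s=cv2.imread("pics/s6.png")[165:265,130:230];d=snapshot("side")[:,:,::-1][120:220,200:320]
R=lambda a,x,y:cv2.resize(a,(x,y),interpolation=2)
cv2.imwrite("pics/m7.png",np.hstack([np.vstack([R(w[60:330,90:440],450,347),R(w[60:330,90:440],450,253)*0]),np.vstack([R(s,300,300),R(d,300,300)])]))
E
```

View pics/m7.png

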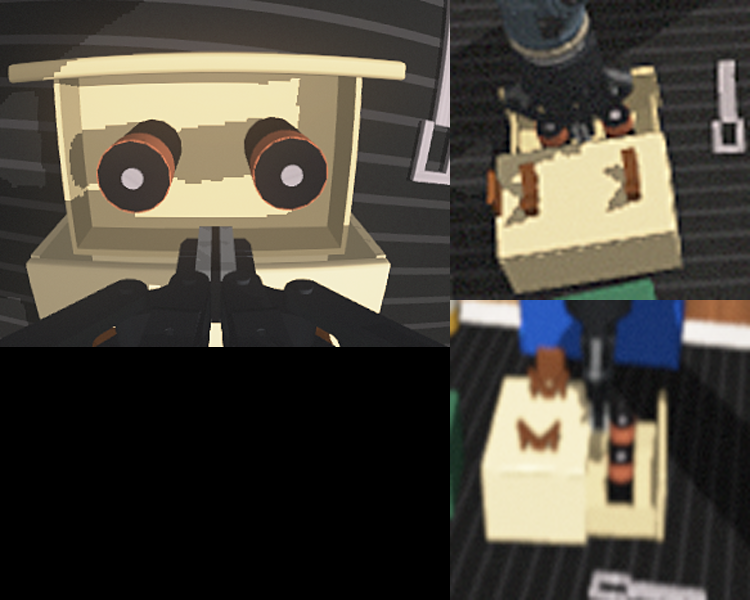

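The picture shows the drawer still open with both cells standing in it. The shut fingers are inside it, against the shell front, so they passed the middle of the plate without pushing it. I'll back out and push with the fingers wide open, against the outer parts of the plate.

```bash
python3 -m handwheel '[[[0,0,0,0.008,0,0,0],[0,0,0,0,0,-0.045,0],[0,0,0,0,0,-0.045,0],[0,0,0,0,0,-0.045,0],[0,0,0,0.042,0,0,0],[0,0,0,0.042,0,0,1],[0,0,0,0.042,0,0,1],[0,0,0,0,0,0,1],[0,0,0,0,0,0,1]]]'
python3 - <<'E'
from h import *
go(.3957,-.223,.045,185.7)
E
```

```text
t: 22.1
tcp_pos: [0.4014, -0.2228, 0.1899]
tool_rot: [-0.049, 0.999, -0.001, 0.001]
force: [-0.3, -0.8, -0.3]
finger_gap: 0.845
gripper_force: 0.0
tcp [ 0.4014 -0.2228  0.1899] psi -174.34598977654525 gap 0.8448768629417598 F [-0.3033 -0.797  -0.3252] t 22.1 q6 -2.4214056606411627
rotvec(deg) [-0.0921  0.1376 -0.0461] shift now-axes [0.0061 0.0006 0.1449] shift after-turn [0.0057 0.0003 0.1449]
```

```bash
python3 -m handwheel '[[[0,0,0,0.002,0,0.045,1],[0,0,0,0,0,0.045,1],[0,0,0,0,0,0.045,1],[0,0,0,0,0,0.008,1],[0,0,0,0,0,0,1]]]'
python3 -m handwheel '[[[0,0,0,-0.015,0,0,1],[0,0,0,-0.01,0,0,1],[0,0,0,-0.008,0,0,1],[0,0,0,-0.008,0,0,1],[0,0,0,-0.006,0,0,1],[0,0,0,-0.006,0,0,1],[0,0,0,-0.006,0,0,1],[0,0,0,-0.006,0,0,1]]]'
cat >see.py <<'E'
from h import *
import cv2
w=snapshot("wrist");h=cv2.cvtColor(w,cv2.COLOR_RGB2HSV)
def ch(p):
    H,S,V=map(int,p)
    if 14<=H<=40 and S>25 and V>60: return '#' if V>150 else '+'
    if H<14 and S>110 and V>60:return 'r'
    return ' ' if V<90 else '.'
for r in range(80,340,7):print(r,''.join(ch(h[r,c]) for c in range(60,450,5)))
E
python3 see.py
```

```text
t: 22.72
tcp_pos: [0.3992, -0.2226, 0.0464]
tool_rot: [-0.05, 0.999, -0.0, 0.0]
force: [0.0, -0.3, 1.0]
finger_gap: 1.003
gripper_force: 0.0
t: 23.72
tcp_pos: [0.4631, -0.2158, 0.0463]
tool_rot: [-0.05, 0.999, 0.0, -0.0]
force: [-0.1, 0.2, 0.8]
finger_gap: 0.997
gripper_force: 0.0
80                                                 .......                       
87                                                       .........               
94                                                              ........         
101                                                                     .......   
108                                      ...                                  ....
115                                      ...............                          
122                                                   ...........                 
129                                                             .........         
136                                                                     ........  
143                        ...........                                    
[... 1619 characters left out ...]
rrrrr#..........rrrr.   rr#      ...  ...........
290                 ..     ..      +rr...........rr        ##     ..              
297                       .#         r...........r    ..   r++                    
304                       ##   ...   .###########r   ...   #++                    
311                      +##r   ..   r###########.        r#++.                   
318                       ####      r##############r    .####+         .          
325                        ##################################         .           
332                         ######      +######+      ######         .            
339                          ##+                        ###         .
```

```bash
python3 - <<'E'
from h import *
s=sense()
c,q=np.cos(.0988),np.sin(.0988);M=np.array([[c,-q],[q,c]])
for p in((260,199),(260,220),(260,241),(110,234),(395,222),(125,222)):
  for z in (.081,.05,.008):
    X=wonz(p,s,z);print(p,z,M.T@(X[:2]-[.5947,-.2034]))
print(M.T@(s["tcp_pos"][:2]-[.5947,-.2034]))
E
```

```text
(260, 199) 0.081 [-0.1614  0.0015]
(260, 199) 0.05 [-0.1511  0.0018]
(260, 199) 0.008 [-0.1372  0.0021]
(260, 220) 0.081 [-0.1503  0.0016]
(260, 220) 0.05 [-0.1375  0.0018]
(260, 220) 0.008 [-0.1202  0.0022]
(260, 241) 0.081 [-0.1385  0.0016]
(260, 241) 0.05 [-0.1231  0.0019]
(260, 241) 0.008 [-0.1022  0.0023]
(110, 234) 0.081 [-0.1404 -0.0824]
(110, 234) 0.05 [-0.1253 -0.101 ]
(110, 234) 0.008 [-0.105  -0.1262]
(395, 222) 0.081 [-0.1482  0.0751]
(395, 222) 0.05 [-0.1349  0.0919]
(395, 222) 0.008 [-0.1169  0.1146]
(125, 222) 0.081 [-0.148  -0.0714]
(125, 222) 0.05 [-0.1347 -0.0875]
(125, 222) 0.008 [-0.1167 -0.1093]
[-0.1313  0.0002]
```

```bash
python3 -m handwheel '[[[0,0,0,0.04,0,0,0.5],[0,0,0,0,0,0.02,0],[0,0,0,0,0,0.006,0],[0,0,0,0,0,0,0],[0,0,0,-0.015,0,0,0],[0,0,0,-0.005,0,0,0],[0,0,0,-0.005,0,0,0],[0,0,0,-0.005,0,0,0],[0,0,0,0,0,0,0]]]'
cat >cad.py <<'E'
from h import *
s=sense();c,q=np.cos(.0988),np.sin(.0988);M=np.array([[c,-q],[q,c]])
print("tcp caddy",M.T@(s["tcp_pos"][:2]-[.5947,-.2034]),s["tcp_pos"][2],s["force"])
E
python3 cad.py
for i in 1 2 3; do python3 -m handwheel '[[[0,0,0,-0.003,0,0,0],[0,0,0,-0.003,0,0,0],[0,0,0,0,0,0,0]]]' | egrep 'force'; python3 cad.py; done; sed -i 's/range(80,340,7)/range(180,345,6)/' see.py; python3 see.py
```

```text
t: 24.9
tcp_pos: [0.4536, -0.2169, 0.0205]
tool_rot: [-0.05, 0.999, -0.0, 0.0]
force: [-0.1, -0.1, 0.3]
finger_gap: 0.0
gripper_force: 0.0
tcp caddy [-0.1418  0.0005] 0.020510943007725962 [-0.0889 -0.1164  0.2881]
force: [-0.9, 1.0, 0.7]
gripper_force: 0.2
tcp caddy [-0.1363  0.0007] 0.02033761862478453 [-0.864   0.9876  0.6894]
force: [-0.7, 0.8, -0.9]
gripper_force: 0.2
tcp caddy [-0.1301  0.0006] 0.020374942984297664 [-0.6963  0.8488 -0.8885]
force: [0.0, -0.2, 0.2]
gripper_force: 0.1
tcp caddy [-0.1239  0.0005] 0.020428661684044704 [ 0.0267 -0.2063  0.237 ]
180             ..................................................................
186           ....................................................................
192         ..................................................................... 
198 ..    ....................................................................... 
204   ............................................................................
210           .................................................................. .
216                     ..........
[... 1083 characters left out ...]
                           ####.....#.......
300 ...... #########                                                ..............
306 ....... + +  #                                                     ...........
312 ......... +                            ##                            .........
318 .......               +#+              ##     .        ##              .......
324 ......               ##                ##                ##               ....
330 ...                                    ##                                   ..
336                                                                               
342           ...                                                      ...
```

```bash
python3 -m handwheel '[[[0,0,0,-0.004,0,0,0],[0,0,0,-0.005,0,0,0],[0,0,0,-0.005,0,0,0],[0,0,0,-0.005,0,0,0],[0,0,0,-0.005,0,0,0]]]'|grep force; python3 cad.py;python3 see.py|tail -20
python3 -m handwheel '[[[0,0,0,-0.005,0,0,0],[0,0,0,-0.005,0,0,0],[0,0,0,-0.005,0,0,0],[0,0,0,-0.003,0,0,0]]]'|grep force; python3 cad.py
```

```text
force: [-1.2, -0.4, -0.1]
gripper_force: 0.8
tcp caddy [-0.1001  0.0007] 0.020420260952241316 [-1.2195 -0.3505 -0.0981]
228                      +         .......................................... ....
234 ..             +      +        .......................................... ....
240    .......     ######################.. ...####################...............
246          .....#####################  .. ...  ###################........ .....
252             +#####################+  .. ...  ####################.............
258             ######################   ..  ..   ###################+............
264 .....    ++#######################   ..  ..   ####################+...........
270      .....########################   ..  ..   #####################...........
276          ##################++++++              #####################..........
282 .....   +##############      +++                ###     .############.........
288 ...... +#############                                ..    ###########........
294 .......###########+                                          ####.....#.......
300 ...... #########                                                ..............
306 .......  ++  #                                                     ...........
312 .. ...  +                              ##                            .........
318 ...     .             ##+       .      ##     ..       ##              .......
324 ...                  ##                ##                ##               ....
330 ....                                   ##                                   ..
336 .                                                                             
342 .         ...                                                      ...        
force: [-1.6, -0.7, 0.4]
gripper_force: 0.8
tcp caddy [-0.0821  0.0008] 0.020384760915830462 [-1.6427 -0.6746  0.4456]
```

```bash
for i in 1 2 3 4 5 6; do python3 -m handwheel '[[[0,0,0,-0.002,0,0,0],[0,0,0,0,0,0,0]]]'|grep ^force; python3 cad.py|cut -c1-45; done
```

```text
force: [-0.2, -0.3, -0.9]
tcp caddy [-0.0801  0.0006] 0.020411352628304
force: [-1.0, 0.6, -0.5]
tcp caddy [-0.0783  0.0006] 0.020410198926567
force: [-1.0, 0.1, 0.4]
tcp caddy [-0.0763  0.0006] 0.020386833027360
force: [-1.3, -0.7, -0.0]
tcp caddy [-0.0742  0.0006] 0.020405634600025
force: [-5.9, -2.5, 2.7]
tcp caddy [-0.0742  0.0007] 0.020420889779327
force: [-11.1, -5.1, 5.4]
tcp caddy [-0.0744  0.0008] 0.020415101426699
```

```bash
python3 -m handwheel '[[[0,0,0,0.02,0,0,0],[0,0,0,0.04,0,0,0],[0,0,0,0,0,-0.045,0.8],[0,0,0,0,0,-0.045,0.8],[0,0,0,0,0,-0.045,0.8],[0,0,0,0,0,-0.045,0.8],[0,0,-3.5,0,0,0,0.8],[0,0,0,0,0.04,0,0.8],[0,0,0,0,0.04,0,0.8],[0,0,0,0,0.04,0,0.8],[0,0,0,0,0.04,0,0.8],[0,0,0,0,0,0,0.8]]]'
python3 - <<'E'
from h import *
import cv2
go(.628,.234,.2,189.2)
print("jar",onz("scene",np.array([587,392])/1.5625,.157))
im=snapshot("scene");h=cv2.cvtColor(im,cv2.COLOR_RGB2HSV);cv2.imwrite("pics/s8.png",im[:,:,::-1])
def ch(p):
    H,S,V=map(int,p)
    if V<70:return ' '
    if (H<14 or H>170) and S>110:return 'r'
    if 15<=H<=40 and S>25: return '#' if V>190 else '+'
    return '.'
for r in range(184,240,2):print(r,''.join(ch(h[r,c]) for c in range(138,214)))
# torch blue axis in scene
m=cv2.inRange(h,(112,150,60),(125,255,255));m[:190]=0;m[265:]=0;m[:,:295]=0;m[:,345:]=0
n,l,st,ce=cv2.connectedComponentsWithStats(m);k=1+np.argmax(st[1:,4]);print(st[k],ce[k])
E
```

```text
t: 30.25
tcp_pos: [0.4385, -0.0553, 0.2006]
tool_rot: [-0.082, 0.997, 0.0, 0.0]
force: [-0.0, -0.2, 0.0]
finger_gap: 0.796
gripper_force: 0.0
tcp [ 0.4385 -0.0553  0.2006] psi -170.60759995532905 gap 0.7963514236763024 F [-0.039  -0.2373  0.0363] t 30.25 q6 -2.115052848353541
rotvec(deg) [0.0364 0.0129 0.1924] shift now-axes [-0.2342  0.2545  0.0008] shift after-turn [-0.2333  0.2553  0.0006]
jar [0.7397 0.3467 0.157 ]
184                                                                             
186                                                                             
188                                                                             
190                                                                             
192                                                                             
194                                                                             
196                             .                                               
198                                                                             
200                          
[... 932 characters left out ...]
          
224     rrr+########rrrrr+########################++++.rrrr##########+          
226     rrrr+#++++++rrrrr############################+.rrrr##########++         
228     rrrrr+##++++.rrrr+##########################+++rrr.###########+         
230     rrrrr######+rrrrr+#########################++++ r  +##########+         
232     rrrrr######.rrrrr+#######################+++++++##############+         
234        rr#####++rrrrr+#######################++###################++        
236         r####++++r  r+#############################################+        
238        +###++++++##################################################+        
[302 210  14  12  48] [307.9167 214.875 ]
```

```bash
python3 -m handwheel '[[[0,0,0,-0.0292,0.0318,0,0.8],[0,0,0,-0.0292,0.0318,0,0.8],[0,0,0,-0.0292,0.0318,0,0.8],[0,0,0,-0.0292,0.0318,0,0.8],[0,0,0,-0.0292,0.0318,0,0.8],[0,0,0,-0.0292,0.0318,0,0.8],[0,0,0,-0.0292,0.0318,0,0.8],[0,0,0,-0.0292,0.0318,0,0.8],[0,0,0,0,0,0.03,0.8],[0,0,0,0,0,0,0.8]]]'
python3 - <<'E'
from h import *
import cv2
go(.628,.234,.01,189.2)
s=sense();w=snapshot("wrist");cv2.imwrite("pics/w9.png",w[:,:,::-1]);h=cv2.cvtColor(w,cv2.COLOR_RGB2HSV)
m=cv2.inRange(h,(108,140,50),(128,255,255));n,l,st,ce=cv2.connectedComponentsWithStats(m)
for k in np.argsort(-st[1:,4])[:4]+1:print(st[k],ce[k])
m=cv2.inRange(h,(108,140,50),(128,255,255))
for r in range(100,330,8):
    c=np.where(m[r])[0]
    if len(c)>5:
        e=[wonz((x,r),s,.027) for x in(c.min(),c.max())];o=(e[0]+e[1])/2;print(r,c.min(),c.max(),len(c),o,np.linalg.norm(e[0]-e[1]))
E
```

```text
t: 31.55
tcp_pos: [0.6283, 0.2297, 0.1675]
tool_rot: [-0.08, 0.997, -0.0, -0.003]
force: [-0.1, -0.2, 0.2]
finger_gap: 0.8
gripper_force: 0.0
tcp [0.6283 0.2297 0.1675] psi -170.8488609393192 gap 0.7998410916307339 F [-0.0659 -0.1968  0.2492] t 31.55 q6 -1.5464884408621775
rotvec(deg) [-0.0201 -0.3103 -0.0488] shift now-axes [-0.0012  0.0043  0.1575] shift after-turn [-0.0004  0.0043  0.1575]
[ 248  144   27   91 2201] [262.0841 188.2453]
[ 245   89   38   53 1730] [263.3439 113.4942]
[248 245  27  10 118] [262.2542 250.3729]
[250 233  25   8  94] [262.4149 237.7128]
100 246 282 37 [0.5473 0.2234 0.027 ] 0.03740649265691072
108 246 282 37 [0.5557 0.2248 0.027 ] 0.03750434552701106
116 246 282 37 [0.564  0.2262 0.027 ] 0.03762050375029516
124 246 278 33 [0.5728 0.2255 0.027 ] 0.03354395734256307
132 250 274 25 [0.5812 0.2269 0.027 ] 0.02525001976772335
140 249 274 26 [0.5897 0.2277 0.027 ] 0.02642184527519317
148 249 274 26 [0.5981 0.2291 0.027 ] 0.026555214683433286
156 250 274 25 [0.6066 0.2311 0.027 ] 0.02563445236656508
164 250 274 25 [0.6152 0.2325 0.027 ] 0.025789645164659068
172 250 274 25 [0.6239 0.2339 0.027 ] 0.025959054579409724
180 250 274 25 [0.6327 0.2354 0.027 ] 0.026143181759551076
188 250 274 25 [0.6417 0.2369 0.027 ] 0.02634259092672091
196 250 274 25 [0.6508 0.2384 0.027 ] 0.026557914510164985
204 250 274 25 [0.66   0.2399 0.027 ] 0.026789859086437332
212 251 274 24 [0.6693 0.2421 0.027 ] 0.02591279944400243
220 251 274 24 [0.6789 0.2437 0.027 ] 0.0261692917193668
228 251 274 24 [0.6887 0.2453 0.027 ] 0.026444242120745448
236 250 274 11 [0.6988 0.2464 0.027 ] 0.027900988663297033
244 251 272 22 [0.7092 0.2476 0.027 ] 0.024696442547745584
252 252 269 18 [0.72   0.2482 0.027 ] 0.020236511724663352
```

```bash
python3 - <<'E'
import cv2
w=cv2.imread("pics/w9.png");h=cv2.cvtColor(w,cv2.COLOR_BGR2HSV)
print([(c,*h[180,c].tolist()) for c in range(240,286,2)])
print([(r,*h[r,262].tolist()) for r in list(range(78,96,2))+list(range(246,268,2))])
E
```

```text
[(240, 14, 109, 177), (242, 15, 111, 180), (244, 8, 71, 140), (246, 121, 112, 128), (248, 119, 125, 145), (250, 117, 143, 168), (252, 116, 153, 188), (254, 116, 161, 206), (256, 115, 161, 218), (258, 115, 166, 224), (260, 114, 167, 231), (262, 114, 167, 235), (264, 114, 167, 238), (266, 113, 165, 240), (268, 113, 165, 239), (270, 114, 168, 237), (272, 114, 168, 234), (274, 115, 171, 227), (276, 18, 103, 245), (278, 25, 80, 247), (280, 16, 109, 232), (282, 17, 107, 233), (284, 23, 87, 247)]
[(78, 18, 107, 238), (80, 21, 98, 244), (82, 16, 112, 229), (84, 20, 100, 243), (86, 18, 106, 239), (88, 25, 51, 255), (90, 117, 156, 207), (92, 117, 148, 208), (94, 117, 149, 207), (246, 114, 176, 229), (248, 11, 87, 70), (250, 113, 179, 231), (252, 113, 182, 233), (254, 116, 137, 207), (256, 16, 122, 167), (258, 15, 114, 161), (260, 15, 112, 173), (262, 14, 112, 161), (264, 15, 113, 160), (266, 15, 115, 169)]
```

```bash
python3 -m handwheel '[[[0,0,0,-0.002,0.003,0.045,0.8],[0,0,0,0,0,0.045,0.8],[0,0,0,0,0,0.04,0.8],[0,0,0,0,0,0.02,0.8],[0,0,0,0,0,0.0075,0.8],[0,0,0,0,0,0,0.2],[0,0,0,0,0,0,0.2],[0,0,0,0,0,0,0.2],[0,0,0,0,0,0,0.2],[0,0,0,0,0,0,0.2]]]' 50
python3 -m handwheel '[[[0,0,0,0,0,-0.02,0.2],[0,0,0,0,0,-0.045,0.2],[0,0,0,0,0,-0.045,0.2],[0,0,0,0,0,-0.045,0.2],[0,0,0,0,0,-0.045,0.2],[0,0,0,0,0,0,0.2]]]'
python3 - <<'E'
from h import *
import cv2
s=sense();w=snapshot("wrist");cv2.imwrite("pics/w10.png",w[:,:,::-1]);h=cv2.cvtColor(w,cv2.COLOR_RGB2HSV)
m=cv2.inRange(h,(108,100,50),(128,255,255))
z=s["tcp_pos"][2]+.017
for r in range(50,330,14):
    c=np.where(m[r,200:320])[0]+200
    if len(c)>5:
        e=[wonz((x,r),s,z) for x in(c.min(),c.max())];print(r,c.min(),c.max(),len(c),(e[0]+e[1])/2,np.linalg.norm(e[0]-e[1]))
c,q=np.cos(.0988),np.sin(.0988);M=np.array([[c,-q],[q,c]])
print(M@[0,.016]+[.5947,-.2034])
go(.5947-.0016,-.2034+.016,.25,95.7)
E
```

```text
t: 32.85
tcp_pos: [0.6309, 0.2341, 0.0132]
tool_rot: [-0.08, 0.997, 0.0, 0.0]
force: [0.4, -0.1, 0.5]
finger_gap: 0.198
gripper_force: 0.1
t: 33.6
tcp_pos: [0.634, 0.2348, 0.2198]
tool_rot: [-0.08, 0.997, 0.001, 0.006]
force: [0.8, -0.3, 0.1]
finger_gap: 0.199
gripper_force: 0.0
92 243 275 33 [0.5526 0.2223 0.2368] 0.016353402790923195
106 235 275 33 [0.5601 0.2215 0.2368] 0.020553056579470434
120 243 268 26 [0.5673 0.2229 0.2368] 0.012915918349718286
134 243 268 26 [0.5745 0.2241 0.2368] 0.01301745325615646
148 243 269 27 [0.5818 0.2255 0.2368] 0.013665488807793844
162 244 269 26 [0.5892 0.227  0.2368] 0.013282697912747755
176 244 269 26 [0.5968 0.2282 0.2368] 0.013449032204401315
190 244 269 26 [0.6046 0.2295 0.2368] 0.013639666687025126
204 245 269 25 [0.6126 0.231  0.2368] 0.013301501960185287
218 247 267 21 [0.6209 0.2324 0.2368] 0.01127883755510692
[ 0.5931 -0.1875]
tcp [0.6321 0.2343 0.2167] psi -170.80669754880952 gap 0.20308016359995898 F [-0.6003 -0.3489 -1.3259] t 33.65 q6 -1.5416477043979377
rotvec(deg) [ 0.3062  0.27   93.493 ] shift now-axes [ 0.1057 -0.4101 -0.034 ] shift after-turn [-0.4158 -0.0807 -0.0333]
```

```bash
python3 - <<'E'
from h import *
p=camera_params("wrist");I=np.linalg.inv(p["mount"])
def proj(X):
    v=(I@np.r_[X,1])[:3];t=np.arctan2(np.hypot(*v[:2]),v[2]);u=v[:2]/np.hypot(*v[:2])*t*p["fx"];return u+[p["cx"],p["cy"]]
for z in(0,-.01,-.019,-.03,-.04):print(z,proj([0,0,z]),proj([.011,0,z]),proj([-.011,0,z]))
print("tip seen",crop((215,228),450/350,[90,60]))
E
```

```text
0 [257.4506 227.0023] [257.4672 210.7675] [257.4343 242.4945]
-0.01 [257.4483 233.6629] [257.4659 216.7358] [257.4312 249.7374]
-0.019 [257.4461 240.2597] [257.4647 222.6755] [257.4281 256.8749]
-0.03 [257.4429 249.2161] [257.4628 230.7875] [257.4238 266.5064]
-0.04 [257.4396 258.346 ] [257.4608 239.1166] [257.4194 276.2528]
tip seen [257.1111 237.2222]
```

The fingers closed on nothing. The tip seen at row 237 in the wrist picture, the shut fingers passing over the 81 mm plate at z=0.054, and this miss all put the real finger tips about 30 mm above the reported TCP. I'll go lower and check the force.

```bash
python3 -m handwheel '[[[0,0,0,0.001,-0.0005,0,0.8],[0,0,0,0,0,0.045,0.8],[0,0,0,0,0,0.045,0.8],[0,0,0,0,0,0.045,0.8],[0,0,0,0,0,0.045,0.8],[0,0,0,0,0,0.02,0.8],[0,0,0,0,0,0.015,0.8],[0,0,0,0,0,0.01,0.8],[0,0,0,0,0,0,0.8]]]' 50
python3 - <<'E'
from h import *
go(.630,.233,-.018,189.2)
E
```

```text
t: 34.78
tcp_pos: [0.6301, 0.2334, -0.0118]
tool_rot: [-0.08, 0.997, 0.0, 0.0]
force: [0.6, -0.3, 0.0]
finger_gap: 0.801
gripper_force: 0.0
tcp [ 0.6301  0.2334 -0.0118] psi -170.81172641909012 gap 0.8009524906212022 F [ 0.6042 -0.2533  0.0461] t 34.775 q6 -1.5423202536039
rotvec(deg) [ 0.0004  0.0222 -0.0117] shift now-axes [ 0.0001 -0.0004  0.0062] shift after-turn [ 0.0001 -0.0004  0.0062]
```

```bash
python3 -m handwheel '[[[0,0,0,0,0,0.006,0.8],[0,0,0,0,0,0,0.2],[0,0,0,0,0,0,0.2],[0,0,0,0,0,0,0.2],[0,0,0,0,0,0,0.2],[0,0,0,0,0,0,0.2],[0,0,0,0,0,0,0.2]]]' 50
python3 -m handwheel '[[[0,0,0,0,0,-0.01,0.2],[0,0,0,0,0,-0.02,0.2],[0,0,0,0,0,0,0.2],[0,0,0,0,0,0,0.2]]]'
```

```text
t: 35.65
tcp_pos: [0.6303, 0.2334, -0.0173]
tool_rot: [-0.08, 0.997, 0.0, 0.0]
force: [-0.9, -0.5, 5.1]
finger_gap: 0.381
gripper_force: 49.8
t: 36.15
tcp_pos: [0.6298, 0.2334, 0.0121]
tool_rot: [-0.08, 0.997, 0.0, 0.0]
force: [0.3, -0.0, -2.6]
finger_gap: 0.379
gripper_force: 50.1
```

```bash
python3 -m handwheel '[[[0,0,0,0,0,-0.04,0.2],[0,0,0,0,0,-0.045,0.2],[0,0,0,0,0,-0.045,0.2],[0,0,0,0,0,-0.045,0.2],[0,0,0,0.0094,-0.0372,0,0.2],[0,0,0,0.0094,-0.0372,0,0.2],[0,0,0,0.0094,-0.0372,0,0.2],[0,0,0,0.0094,-0.0372,0,0.2],[0,0,0,0.0094,-0.0372,0,0.2],[0,0,0,0.0094,-0.0372,0,0.2],[0,0,0,0.0094,-0.0372,0,0.2],[0,0,0,0.0094,-0.0372,0,0.2],[0,0,0,0.0094,-0.0372,0,0.2],[0,0,0,0.0094,-0.0372,0,0.2],[0,0,0,0.0094,-0.0372,0,0.2],[0,0,0,0,0,0,0.2]]]'
python3 -m handwheel '[[[0,0,9.3,0,0,0,0.2],[0,0,9.3,0,0,0,0.2],[0,0,9.3,0,0,0,0.2],[0,0,9.3,0,0,0,0.2],[0,0,9.3,0,0,0,0.2],[0,0,9.3,0,0,0,0.2],[0,0,9.3,0,0,0,0.2],[0,0,9.3,0,0,0,0.2],[0,0,9.3,0,0,0,0.2],[0,0,9.8,0,0,0,0.2],[0,-2,0,0,0,0,0.2],[0,0,0,0,0,0,0.2],[0,0,0,0,0,0,0.2]]]'
python3 - <<'E'
from h import *
import cv2
go(.5931,-.1875,.076,95.7)
s=sense();w=snapshot("wrist");cv2.imwrite("pics/w11.png",w[:,:,::-1]);h=cv2.cvtColor(w,cv2.COLOR_RGB2HSV)
m=cv2.inRange(h,(108,100,50),(128,255,255));z=s["tcp_pos"][2]+.044
c,q=np.cos(.0988),np.sin(.0988);M=np.array([[c,-q],[q,c]])
for r in range(6,384,12):
    k=np.where(m[r,200:320])[0]+200
    if len(k)>5:
        e=[wonz((x,r),s,z) for x in(k.min(),k.max())];o=(e[0]+e[1])/2;print(r,k.min(),k.max(),M.T@(o[:2]-[.5947,-.2034]),np.linalg.norm(e[0]-e[1]))
d=snapshot("side");hd=cv2.cvtColor(d,cv2.COLOR_RGB2HSV);cv2.imwrite("pics/d11.png",d[:,:,::-1])
E
```

```text
t: 38.15
tcp_pos: [0.5925, -0.1901, 0.1862]
tool_rot: [-0.078, 0.997, -0.0, -0.0]
force: [0.1, 1.9, -3.7]
finger_gap: 0.376
gripper_force: 50.5
t: 39.78
tcp_pos: [0.593, -0.1865, 0.1869]
tool_rot: [0.67, 0.742, -0.012, 0.013]
force: [0.8, 0.1, -2.8]
finger_gap: 0.384
gripper_force: 50.6
tcp [ 0.593  -0.1865  0.1869] psi 95.80673340876199 gap 0.38392851615769363 F [ 0.7708  0.0957 -2.821 ] t 39.775 q6 -0.5559789294114433
rotvec(deg) [-0.0119  1.9917  0.1065] shift now-axes [ 0.0029 -0.      0.1108] shift after-turn [-0.001  -0.      0.1109]
54 217 295 [0.0001 0.1168] 0.032287935290132706
66 200 316 [0.001 0.112] 0.04841337015164327
78 200 316 [0.001  0.1069] 0.04854263178666002
90 200 316 [0.001  0.1017] 0.048725435960620206
102 200 315 [0.0008 0.0966] 0.04852987736373825
114 200 314 [0.0006 0.0914] 0.048384739403072925
126 200 314 [0.0006 0.0862] 0.04872700646869896
138 200 314 [0.0006 0.081 ] 0.04912662133198682
150 209 302 [0.     0.0756] 0.04029212697042879
162 215 296 [0.     0.0702] 0.03539305916955829
174 218 294 [0.0002 0.0648] 0.033570750339372804
186 219 293 [0.0003 0.0592] 0.033099560690008994
198 219 293 [0.0003 0.0535] 0.03356877428875653
210 220 293 [0.0005 0.0476] 0.03362361461189177
222 221 292 [0.0005 0.0415] 0.033245862688494034
234 222 292 [0.0008 0.0352] 0.03337480873273027
246 222 292 [0.0008 0.0286] 0.034039591501041945
258 223 291 [0.0008 0.0217] 0.03377034599289419
270 224 290 [0.0008 0.0145] 0.03353158519760472
282 225 290 [0.0011 0.0068] 0.03385038462005361
294 226 290 [ 0.0014 -0.0013] 0.03423166457681737
306 227 289 [ 0.0015 -0.0099] 0.03412668082360889
318 228 288 [ 0.0015 -0.0192] 0.034065104207865626
330 229 287 [ 0.0016 -0.0292] 0.03405154792137469
```

```bash
python3 -m handwheel '[[[0,0,0,-0.003,0,0.03,0.2],[0,0,0,0,0,0.03,0.2],[0,0,0,0,0,0.025,0.2],[0,0,0,0,0,0.015,0.2],[0,0,0,0,0,0,0.2]]]'
for i in 1 2 3 4 5; do python3 -m handwheel '[[[0,0,0,0,0,0.002,0.2],[0,0,0,0,0,0,0.2]]]'|egrep 'tcp|^force'; done
```

```text
t: 40.5
tcp_pos: [0.5931, -0.1934, 0.086]
tool_rot: [0.671, 0.741, -0.012, 0.012]
force: [0.1, -0.8, -2.2]
finger_gap: 0.378
gripper_force: 50.6
tcp_pos: [0.5944, -0.1939, 0.0861]
force: [1.1, -0.3, -3.6]
tcp_pos: [0.5938, -0.1937, 0.0833]
force: [0.3, -0.0, -2.8]
tcp_pos: [0.5936, -0.1937, 0.0809]
force: [1.2, 0.9, -4.1]
tcp_pos: [0.5936, -0.1938, 0.0788]
force: [-0.1, -1.4, -3.3]
tcp_pos: [0.5936, -0.1938, 0.0769]
force: [0.3, 0.8, -3.4]
```

```bash
for i in 1 2 3 4; do python3 -m handwheel '[[[0,0,0,0,0,0.0015,0.2],[0,0,0,0,0,0,0.2]]]'|egrep 'tcp|^force'; done
```

```text
tcp_pos: [0.5937, -0.194, 0.0755]
force: [-0.8, 0.0, -2.1]
tcp_pos: [0.5938, -0.194, 0.0751]
force: [-2.7, 0.8, 4.4]
tcp_pos: [0.5939, -0.194, 0.075]
force: [-4.9, 1.7, 11.9]
tcp_pos: [0.5939, -0.194, 0.0749]
force: [-7.0, 3.7, 19.7]
```

```bash
python3 -m handwheel '[[[0,0,0,0,0,-0.003,0.2],[0,0,0,0,0,0,0.2],[0,0,0,0,0,0,0.2]]]' 20|egrep 'tcp|^force|gripper'; python3 -m handwheel '[[[0,0,0,0,0,0,0.37],[0,0,0,0,0,0,0.42],[0,0,0,0,0,0,0.5],[0,0,0,0,0,0,0.7],[0,0,0,0,0,0,0.8],[0,0,0,0,0,0,0.8],[0,0,0,0,0,-0.02,0.8],[0,0,0,0,0,-0.03,0.8],[0,0,0,0,0,-0.04,0.8],[0,0,0,0,0,-0.045,0.8],[0,0,0,0,0,0,0.8],[0,0,0,0,0,0,0.8]]]'
python3 - <<'E'
from h import *
import cv2
s=sense();w=snapshot("wrist");cv2.imwrite("pics/w12.png",w[:,:,::-1]);h=cv2.cvtColor(w,cv2.COLOR_RGB2HSV)
m=cv2.inRange(h,(108,100,50),(128,255,255));z=.119
c,q=np.cos(.0988),np.sin(.0988);M=np.array([[c,-q],[q,c]])
def rep(m,f,rows,lo,hi):
  for r in rows:
    k=np.where(m[r,lo:hi])[0]+lo
    if len(k)>4:
        e=[f((x,r),z) for x in(k.min(),k.max())];o=(e[0]+e[1])/2;print(r,k.min(),k.max(),M.T@(o[:2]-[.5947,-.2034]),np.linalg.norm(e[0]-e[1]))
rep(m,lambda p,z:wonz(p,s,z),range(40,384,14),180,340)
im=snapshot("scene");h=cv2.cvtColor(im,cv2.COLOR_RGB2HSV);cv2.imwrite("pics/s12.png",im[:,:,::-1])
m=cv2.inRange(h,(108,100,50),(128,255,255));m[:195]=0;m[250:]=0;m[:,:135]=0;m[:,240:]=0
for cc in range(136,236,5):
    k=np.where(m[:,cc])[0]
    if len(k)>3:
        o=onz("scene",(cc,(k.min()+k.max())/2),z);print("sc",cc,k.min(),k.max(),M.T@(o[:2]-[.5947,-.2034]))
E
```

```text
tcp_pos: [0.5938, -0.1939, 0.0751]
force: [-2.9, 2.7, 8.3]
gripper_force: 51.6
t: 44.62
tcp_pos: [0.5928, -0.189, 0.2086]
tool_rot: [0.671, 0.741, -0.012, 0.013]
force: [-0.1, 0.4, -1.2]
finger_gap: 0.799
gripper_force: 0.0
96 228 286 [0.0001 0.0953] 0.049873834959060295
110 229 285 [0.0001 0.0831] 0.04845164831969596
124 234 280 [0.0001 0.0707] 0.04007636375956409
138 239 276 [0.0006 0.0582] 0.03251580956171507
152 239 275 [0.0001 0.0456] 0.031980364951909895
166 239 275 [0.0001 0.0327] 0.0323801958333231
180 240 275 [0.0006 0.0195] 0.03192375691023118
194 240 275 [0.0006 0.006 ] 0.032429602964219935
208 240 274 [ 0.0002 -0.008 ] 0.03205639552292782
222 241 274 [ 0.0007 -0.0225] 0.03171842072456427
236 241 274 [ 0.0007 -0.0377] 0.03240038291882283
250 243 272 [ 0.0007 -0.0536] 0.02913833206453111
264 244 272 [ 0.0013 -0.0704] 0.028860595262590452
334 195 207 [-0.0691 -0.1779] 0.015419344499155737
sc 151 221 230 [-0.0017 -0.0626]
sc 156 220 229 [-0.0027 -0.0483]
sc 161 219 229 [-0.0019 -0.0339]
sc 166 218 228 [-0.0028 -0.0195]
sc 171 218 228 [-0.0004 -0.0051]
sc 176 217 227 [-0.0014  0.0094]
sc 181 216 226 [-0.0023  0.024 ]
sc 186 216 225 [-0.0016  0.0385]
sc 191 215 225 [-0.0008  0.0531]
sc 196 213 224 [-0.0034  0.068 ]
sc 201 211 225 [-0.0027  0.0826]
sc 206 210 225 [-0.0019  0.0973]
```

```bash
python3 -c "from station import *;print(sign_off())"
```

```text
the job is handed in; nothing more can be done
None
```

I handed the job in at about 45 s. The camera measurements showed the drawer shut and the torch level in the groove with its tail about 7 mm inside the tail stop. Both cells were standing in the drawer when I pushed it shut. I saw no bystander disturbed, but did not measure them at the end, and sign-off gave no verdict. The real finger tips sit about 30 mm above the reported TCP, which cost one drawer push and one torch grasp before I corrected for it.

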